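Dose the strip trays from the dispenser pump and shut them in the incubator

ROBOT

A 7-joint arm with a two-finger parallel gripper is mounted at the origin on the work surface. World frame = base frame: x ahead of the robot, y to its left, z up, the work surface at z = 0. Lengths are in m, angles in rad, forces in N, time in s.
With the tool pointing down it reaches from about 0.425 to 0.875 m from the base axis. Payload 4.7 kg.
Tool frame: the origin (TCP) lies between the finger pads; the fingertips stand 19 mm ahead of it and the grasp point (between the pads) is the TCP (ctrl.tip_extent is the distance from the TCP to the fingertips, in m); z points along the fingers, y is the line along which they close (so a half turn about z gives the same grasp; the last joint's range is limited). The gripper opens to 87 mm and grips with 3 to 60 N. Pads are 19 mm wide; open, the fingers measure 117 mm over their backs; the gripper's body (75 mm by 190 mm) begins 51 mm behind the grasp point.
Start: joints at [0.014, 0.321, -0.07, 1.45, 0.023, 1.371, -0.057], TCP at [0.65, -0, 0.242] pointing down, gripper open.
Joint ranges: [-2.86, 2.86], [-0.3, 2.09], [-1.38, 1.24], [0.06, 2.45], [-1.56, 4.7], [0.09, 2.05], [-2.69, 2.69]. Speed limits (rad/s): [2.57, 2.57, 3.14, 3.14, 3.14, 3.14, 3.14].

INTERFACE

Orientations are given as a rotation vector (axis times angle).
In Python, from bench import ctrl gives the robot as it stands.
- The arm moves only by the shell command python3 -m crank 'ROWS' [OPENING] [FORCE]. ROWS is JSON, a list of rows, each an object of numbers: "tx", "ty", "tz": the shift along the tool's x, y, z in mm; "turn": the turn about the tool's z in units of 5 degrees (1.0 is 5 degrees). In form: [{"tx": .., "ty": .., "tz": .., "turn": ..}, ...]. A call has 1 to 5 rows; each row is the pose to reach, as a shift and turn from the pose commanded when the call began, along the tool's axes at that moment; what a row does not reach only later rows make up. A row lasts 1/8 s, in which the tool goes at most 62.5 mm and 10.7 degrees, less where a joint would pass 70% of its speed; a pose out of reach is approached as far as the arm can. A call with a gripper value outside its range is refused whole. OPENING is the finger opening in mm, from 0 to 87, set as the call begins (- or left out, the last holds). The fingers move at their own pace and stop on an object; FORCE is the grip in N (left out, the last holds). Time passes only in rows, so rows that repeat a pose let the fingers close. It gives the time, the measured TCP pose, the force, the opening and the grip force at its end, in the units of the state.
- ctrl.get_state(): the state, without advancing time (a new reading comes with each control period).
- ctrl.get_image(name): name is "scene" or "side" or "wrist"; returns (picture, depth): 400x640x3 uint8, red, green, blue; 400x640 float32, m along the optical axis (not along the pixel's ray), 0 where there is no reading.
- ctrl.camera_model(name): a dict with "intrinsics" (3x3 intrinsics, pixels), "origin" and "orientation" of the camera in the world. Camera axes: x right, y down, z forward; pixel columns grow to the right and rows downward; lengths in m; the calibration is good to about 2 mm. The wrist camera is an equidistant fisheye: a pixel r from the principal point sees the ray r / f radians off the axis. A picture is of the moment at which its call begins: read the wrist's pose just before it. camera_model takes no time and is no camera call; for the wrist camera it gives the pose at the moment of the call.
- ctrl.close_job(): hands the job in; it is judged then, once.
Trained networks look in the newest picture that a camera, given by its name, has taken for a name from the list of things; names that differ only in an ending like _2 or _b are one class to them, and where a whole thing is asked for, a point or a joint stands for the part that bears it (a point fixed in the world has none). Each returns a list of dicts, best first, with "confidence" (0 to 1); they miss things now and then, are a little off and sometimes report something else, mostly with a low value. They report only what shows in the picture. A call takes as long as a camera call.
- ctrl.recognise(camera, query): "xyz" ([x, y, z] in m, in world coordinates, good to about 4 mm: the middle of the surface that is visible of it).
- ctrl.mark_of(camera, query): "xyz" ([x, y, z] in m, in world coordinates, good to about 4 mm: a listed point, or the origin of a listed thing).
The state is a dict: "time": time; "joint_positions": joint angles; "qd": joint speeds; "joint_torque": joint torques, N m; "position": TCP position; "tool_rot": TCP orientation; "ft_force": force on the tool from outside, world axes, zero at the start; "torque": the same for the moment, N m; "grip_width": opening from 0.0 (shut) to 1.0 (fully open); "grip_force": force on a finger pad.
Only numpy, scipy, OpenCV 4.12 (cv2) and the standard library are available. Lean on these libraries where they do the work, as an engineer would, in place of code of your own. Each camera call takes 0.05 s, during which the arm holds its last target. There are 200 camera calls.

TASK

Working through the waiting strip trays in the order they stand, from the robot's left to its right, stand each one on the dispenser's plate with its trough under the nozzle and give it a full stroke of the pump, pressing the plunger right down to its stop for a moment and letting it come up again. Put every dosed tray standing flat inside the bench incubator, then close the lid fully and after that swing the turnbutton all the way over the lid to secure it. Keep the trays level from start to finish and do not disturb the tube rack, the foam rack or the reagent bottle.

Things in the scene. Friction and masses are not known exactly. Their poses are not given: they have to be found in the camera images.
- tray1: Strip tray 1, leftmost place (+y) at the start. White open plastic trough 100 mm long (its x), 44 wide (y), 34 high, 3 mm walls and floor, about 90 g. Origin: centre of the trough's underside; z up. A solid grip lug sits at the middle of its -x end: 14 mm wide (y), x = -48 to -82 mm, z = 8 to 34 mm; pinch it along y from above. None if absent.
- tray2: Strip tray 2, exactly like tray 1, second place from the left at the start; None if absent. Of the four trays two or three are present. They stand on the liner in a row, places about 80 mm apart, lugs towards the robot to within about 0.25 rad.
- tray3: Strip tray 3, exactly like tray 1, third place from the left at the start; None if absent. Of the four trays two or three are present. They stand on the liner in a row, places about 80 mm apart, lugs towards the robot to within about 0.25 rad.
- tray4: Strip tray 4, exactly like tray 1, fourth (rightmost) place from the left at the start; None if absent. Of the four trays two or three are present. They stand on the liner in a row, places about 80 mm apart, lugs towards the robot to within about 0.25 rad.
- liner: Blue absorbent bench liner on which the trays wait, fixed, 210 mm (x) by 315 mm (y), 2 mm thick; origin under its centre. It lies on one side of the pump and the incubator on the other; which is which changes.
- pump: Bottle-top dispenser pump, fixed. Origin on the bench on the bottle's axis, z up. Amber bottle 42 mm in radius, straight to 120 mm height, on a round foot (52 mm radius); dispenser body above it (18 mm radius, to 207 mm). A steel plate 72 mm wide, 8 mm thick, runs from it to x = -180 mm, towards the robot: trays stand on it (tray origin 8 mm above the bench); the lug may overhang.
- nozzle (a point): Open lower end of the thin discharge tube (8 mm), which leaves the dispenser at 184 mm height, runs out along the pump's -x and turns down. The nozzle is 100 mm from the bottle's axis and 125 mm above the bench; fixed. It must be above the open trough of the tray that is dosed.
- plunger_top (a point): Centre of the top face of the plunger's black round head (44 mm wide, 12 mm high) on the bottle's axis. 255 mm above the bench when up, 230 mm when pressed to its stop.
- plunger (a joint): Travel of the plunger: 0 up, 0.025 m fully pressed to its stop. A spring brings it up again; it takes about 4 N to start and 10 N at the stop, pushing straight down.
- incubator: White bench incubator, fixed: open box 180 (x) by 250 mm (y), 70 mm high, walls 10 mm (160 by 230 inside), inner floor 12 mm above the bench. Origin on the bench under its centre; front (-x) to the robot, lid hinged on the far rim. A pedestal 30 mm deep, 44 wide, 77 high at the middle of its front carries the turnbutton. Trays fit side by side, lugs to the front.
- lid (a joint): Angle of the incubator's lid: 0 shut, about 1.65 standing open. Flat, 180 mm from hinge to front edge, 250 mm wide, 10 mm thick, white frame (26 mm) round a clear pane, 0.3 kg; stiff hinge: it stays where left and needs 0.1 to 0.6 N m to move. Push it over from behind, then press its front frame down. Shut, its top is 80 mm above the bench.
- lid_edge (a point): Middle of the lid's front edge (free edge), on its outer face; moves with the lid.
- lid_hinge (a point): Middle of the lid's hinge line, 70 mm above the bench, at x = +90 mm of the incubator; axis along the incubator's y.
- turnbutton (a joint): Angle of the turnbutton: 0 = bar along the front, pointing to the incubator's -y, clear of the lid; grows counter-clockwise seen from above to its stop at 1.571 = bar pointing to +x over the lid (secured). Stays where it is left; needs about 0.08 N m.
- turnbutton_pivot (a point): Top of the turnbutton's pivot, 106 mm in front (-x) of the incubator's centre, 100 mm above the bench; fixed.
- turnbutton_tip (a point): Top of the turnbutton's bar, 55 mm from the pivot and 5 mm from the bar's end. The bar is dark steel, 60 mm long from the pivot, 14 mm wide, from 82 to 100 mm above the bench.
- tube_rack: Bystander: wire rack of sample tubes, 85 x 200 mm, about 95 mm high, beyond the work; origin under its centre. Leave alone.
- foam_rack: Bystander: white foam rack 85 x 210 x 30 mm with some tubes (85 mm high in all), beyond the work; origin under its centre. Leave alone.
- reagent_bottle: Bystander: white plastic bottle, 72 mm wide, 150 mm high, beyond the pump; origin under its centre. Leave alone.

How it is judged:
On the way, in this order (a step that is already met when the one before it is completed fails the run):
1. tray 1 (if present) stands on the plate under the nozzle and the plunger is pressed to its stop (within 3 mm) (x of nozzle in the frame of tray1 between -0.045 and 0.045 m and y of nozzle in the frame of tray1 between -0.017 and 0.017 m and z of tray1 in the frame of pump between 0.004 and 0.013 m and angle between tray1's own z axis and vertical below 0.1 rad and z of tray1 in the frame of plunger_top above -0.225 m), for 0.2 s.
2. tray 2 (if present) stands on the plate under the nozzle and the plunger is pressed to its stop (within 3 mm) (x of nozzle in the frame of tray2 between -0.045 and 0.045 m and y of nozzle in the frame of tray2 between -0.017 and 0.017 m and z of tray2 in the frame of pump between 0.004 and 0.013 m and angle between tray2's own z axis and vertical below 0.1 rad and z of tray2 in the frame of plunger_top above -0.225 m), for 0.2 s.
3. tray 3 (if present) stands on the plate under the nozzle and the plunger is pressed to its stop (within 3 mm) (x of nozzle in the frame of tray3 between -0.045 and 0.045 m and y of nozzle in the frame of tray3 between -0.017 and 0.017 m and z of tray3 in the frame of pump between 0.004 and 0.013 m and angle between tray3's own z axis and vertical below 0.1 rad and z of tray3 in the frame of plunger_top above -0.225 m), for 0.2 s.
4. tray 4 (if present) stands on the plate under the nozzle and the plunger is pressed to its stop (within 3 mm) (x of nozzle in the frame of tray4 between -0.045 and 0.045 m and y of nozzle in the frame of tray4 between -0.017 and 0.017 m and z of tray4 in the frame of pump between 0.004 and 0.013 m and angle between tray4's own z axis and vertical below 0.1 rad and z of tray4 in the frame of plunger_top above -0.225 m), for 0.2 s.
5. all present trays stand inside the incubator and the lid is shut while the turnbutton is not yet turned over it (below 0.6 rad) (x of tray1 in the frame of incubator between -0.06 and 0.06 m and y of tray1 in the frame of incubator between -0.105 and 0.105 m and z of tray1 in the frame of incubator between 0.006 and 0.017 m and angle between each of tray1, tray2, tray3, tray4's own z axis and vertical below 0.1 rad and x of tray2 in the frame of incubator between -0.06 and 0.06 m and y of tray2 in the frame of incubator between -0.105 and 0.105 m and z of tray2 in the frame of incubator between 0.006 and 0.017 m and x of tray3 in the frame of incubator between -0.06 and 0.06 m and y of tray3 in the frame of incubator between -0.105 and 0.105 m and z of tray3 in the frame of incubator between 0.006 and 0.017 m and x of tray4 in the frame of incubator between -0.06 and 0.06 m and y of tray4 in the frame of incubator between -0.105 and 0.105 m and z of tray4 in the frame of incubator between 0.006 and 0.017 m and value of joint lid below 0.04 rad and value of joint turnbutton below 0.6 rad), for 0.2 s.
At the end, for the whole second after the job is handed in: Every tray that is present stands flat on the incubator's floor (tilt under 0.1 rad) and at rest, the lid is shut (under 0.04 rad), the turnbutton is turned over it (over 1.4 of 1.571 rad) and the plunger is up again (under 3 mm) (x of tray1 in the frame of incubator between -0.06 and 0.06 m and y of tray1 in the frame of incubator between -0.105 and 0.105 m and z of tray1 in the frame of incubator between 0.006 and 0.017 m and angle between each of tray1, tray2, tray3, tray4's own z axis and vertical below 0.1 rad and x of tray2 in the frame of incubator between -0.06 and 0.06 m and y of tray2 in the frame of incubator between -0.105 and 0.105 m and z of tray2 in the frame of incubator between 0.006 and 0.017 m and x of tray3 in the frame of incubator between -0.06 and 0.06 m and y of tray3 in the frame of incubator between -0.105 and 0.105 m and z of tray3 in the frame of incubator between 0.006 and 0.017 m and x of tray4 in the frame of incubator between -0.06 and 0.06 m and y of tray4 in the frame of incubator between -0.105 and 0.105 m and z of tray4 in the frame of incubator between 0.006 and 0.017 m and value of joint lid below 0.04 rad and value of joint turnbutton above 1.4 rad and value of joint plunger below 0.003 m and linear speed of each of tray1, tray2, tray3, tray4 below 0.02 m/s); the robot touches nothing.
It fails at once if a tray is tipped by more than 0.5 rad (angle between any of tray1, tray2, tray3, tray4's own z axis and vertical above 0.5 rad).
It fails at once if a bystander is pushed by more than 30 mm or tipped (distance of any of tube_rack, foam_rack, reagent_bottle from where it was at the start of the episode above 0.03 m or angle between any of tube_rack, foam_rack, reagent_bottle's own z axis and vertical above 0.3 rad).
Of tray1, tray2, tray3, tray4 only 2 to 3 are there at a start; the rules pass over those that are not, and their reading is None.
At some moment in a run one of tray1, tray2, tray3, tray4 may be knocked a few centimetres aside while the robot is not near it.
It also fails if it takes over 210 s, if anything falls off the work surface, if the arm or the gripper's body presses on something with over 40 N, if the wrist force passes 120 N, or if a joint passes its speed limit or range.

## Working session

There is one attempt and no reset: what is moved stays moved. The work goes in short steps, Python scripts to look and compute and a shell command to move; the robot and the scene stay as the last step left them, time stands still between calls to the robot, and variables do not carry over. Pictures are saved under pics/ and viewed, at most 14 in all, crops included, and the job is handed in when it is done.

```bash
ls; mkdir -p pics; python3 - <<'E'
from bench import ctrl
import cv2,numpy as np
s=ctrl.get_state();print(s['time'],s['position'],s['tool_rot'])
for c in ['scene','side']:
    im,d=ctrl.get_image(c);cv2.imwrite(f'pics/{c}0.png',im[...,::-1])
    m=ctrl.camera_model(c);print(c,np.round(m['origin'],3))
    for q in ['tray1','tray2','tray3','tray4','liner','pump','nozzle','plunger_top','incubator','lid_edge','lid_hinge','turnbutton_pivot','turnbutton_tip','tube_rack','foam_rack','reagent_bottle']:
        print(q,[(np.round(r['xyz'],3).tolist(),round(r['confidence'],2)) for r in ctrl.mark_of(c,q)][:5])
print(ctrl.get_state()['time'])
E
```

```text
pics
0.0 [ 6.49470761e-01 -6.29880535e-05  2.40465828e-01] [-2.22052193 -2.22055381  0.00223656]
scene [ 1.501 -0.101  0.888]
tray1 [([0.574, 0.166, 0.003], 0.83), ([0.568, 0.243, 0.003], 0.63)]
tray2 [([0.574, 0.166, 0.003], 0.83), ([0.568, 0.243, 0.003], 0.63)]
tray3 [([0.574, 0.166, 0.003], 0.83), ([0.568, 0.243, 0.003], 0.63)]
tray4 [([0.574, 0.166, 0.003], 0.83), ([0.568, 0.243, 0.003], 0.63)]
liner [([0.548, 0.281, -0.003], 0.86)]
pump [([0.665, 0.012, -0.001], 0.57)]
nozzle [([0.565, 0.021, 0.121], 0.6)]
plunger_top [([0.56, 0.022, 0.122], 0.46)]
incubator [([0.546, -0.272, -0.002], 0.84)]
lid_edge [([0.659, -0.288, 0.248], 0.6)]
lid_hinge [([0.633, -0.281, 0.07], 0.59)]
turnbutton_pivot [([0.437, -0.262, 0.101], 0.95)]
turnbutton_tip [([0.435, -0.315, 0.099], 0.5)]
tube_rack [([0.754, 0.263, -0.001], 0.83)]
foam_rack [([0.752, -0.259, 0.002], 0.73)]
reagent_bottle [([0.796, -0.076, -0.002], 0.88)]
side [-0.037 -0.713  1.136]
tray1 [([0.566, 0.162, 0.002], 0.97), ([0.567, 0.237, 0.0], 0.93)]
tray2 [([0.566, 0.162, 0.002], 0.97), ([0.567, 0.237, 0.0], 0.93)]
tray3 [([0.566, 0.162, 0.002], 0.97), ([0.567, 0.237, 0.0], 0.93)]
tray4 [([0.566, 0.162, 0.002], 0.97), ([0.567, 0.237, 0.0], 0.93)]
liner [([0.55, 0.277, 0.004], 0.9)]
pump [([0.66, 0.01, -0.002], 0.81)]
nozzle [([0.563, 0.018, 0.125], 0.81), ([0.762, 0.261, -0.0], 0.54)]
plunger_top [([0.663, 0.012, 0.253], 0.54)]
incubator [([0.544, -0.271, 0.002], 0.66), ([0.57, 0.237, 0.001], 0.43)]
lid_edge [([0.664, -0.283, 0.248], 0.8)]
lid_hinge [([0.635, -0.279, 0.07], 0.76)]
turnbutton_pivot [([0.44, -0.264, 0.099], 0.75)]
turnbutton_tip [([0.436, -0.317, 0.101], 0.7), ([0.565, 0.163, 0.004], 0.58)]
tube_rack [([0.763, 0.263, 0.0], 0.83)]
foam_rack []
reagent_bottle [([0.792, -0.076, -0.0], 0.81)]
1.7
```

View pics/scene0.png

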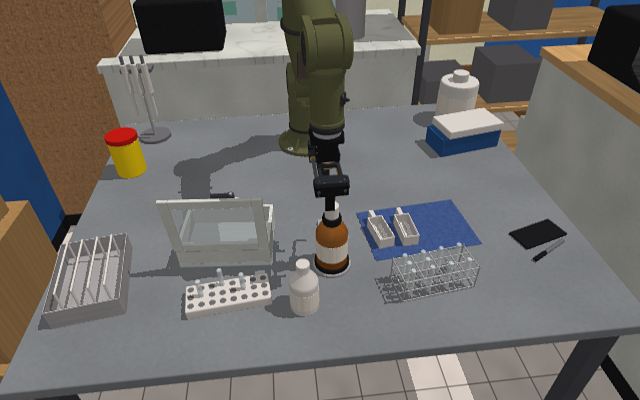

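View pics/side0.png

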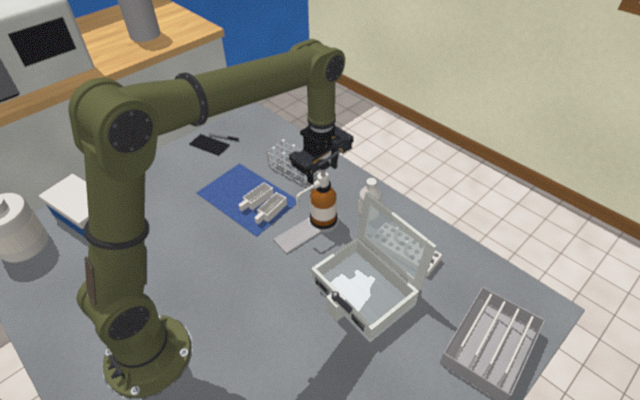

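The scene view shows two trays on the blue liner at about (380,229) and (406,227), the pump at (332,245) and the open incubator at (220,235). The side view shows the same trays at about (257,196) and (270,208), with the plate at (300,235). The network positions agree with both pictures. Next I'll check the wrist camera's mounting and turn the tool.

```bash
cat > h.py <<'E'
from bench import ctrl
import numpy as np
from scipy.spatial.transform import Rotation as R
def goal(x,y,z,yaw):
    "shift/turn to TCP x,y,z with pads closing along yaw+90deg (lug along yaw)"
    s=ctrl.get_state();M=R.from_rotvec(s['tool_rot']).as_matrix()
    d=M.T@(np.array([x,y,z])-s['position'])*1000
    a=np.arctan2(M[1,0],M[0,0])           # world yaw of tool x
    e=(yaw-a+np.pi/2)%np.pi-np.pi/2       # tool x along lug, mod pi
    print('t=%.2f'%s['time'],'tx ty tz',np.round(d,1),'turn',round(-np.degrees(e)/5,2),'yawx',round(a,3),'pos',np.round(s['position'],4),'ft',np.round(s['ft_force'],1),'w',round(s['grip_width'],3),'j7',round(s['joint_positions'][6],2))
E
python3 - <<'E'
from h import *
m=ctrl.camera_model('wrist');s=ctrl.get_state()
M=R.from_rotvec(s['tool_rot']).as_matrix()
print(m['intrinsics'],'cam in tool',M.T@(np.array(m['origin'])-s['position']));o=np.array(m['orientation']);print(o)
goal(0.5,0.2,0.25,0)
E
```

```text
[[309.70691629   0.         323.10818779]
 [  0.         309.70691629 198.23796649]
 [  0.           0.           1.        ]] cam in tool [ 0.08258664 -0.00049853 -0.14239818]
[2.83626025e+00 3.70915424e-04 8.36939310e-04]
t=1.70 tx ty tz [ 200.  -150.    -8.4] turn 18.0 yawx 1.571 pos [ 0.65   -0.      0.2416] ft [-0.2 -0.2 -0.4] w 0.997 j7 -0.06
```

```bash
python3 -m crank '[{"tx":40,"ty":-30,"turn":-2},{"tx":80,"ty":-60,"turn":-4},{"tx":120,"ty":-90,"turn":-6},{"tx":160,"ty":-120,"turn":-8},{"tx":200,"ty":-150,"turn":-10}]' 60 20
python3 -m crank '[{"turn":-2},{"turn":-4},{"turn":-6},{"turn":-8},{"turn":-8}]'
python3 - <<'E'
from h import *
import cv2
goal(0.5,0.2,0.25,0)
im,d=ctrl.get_image('wrist');cv2.imwrite('pics/w1.png',im[...,::-1])
m=ctrl.camera_model('wrist');np.savez('w1.npz',im=im,d=d,o=m['origin'],r=m['orientation'],K=m['intrinsics'])
print(ctrl.get_state()['time'],m['origin'])
for q in ['tray1','nozzle','pump']:
    print(q,[(np.round(r['xyz'],3).tolist(),round(r['confidence'],2)) for r in ctrl.mark_of('wrist',q)+ctrl.recognise('wrist',q)])
E
```

```text
t=1.70 tx ty tz [ 200.  -150.    -8.4] turn 18.0 yawx 1.571 pos [ 0.65   -0.      0.2416] ft [-0.2 -0.2 -0.4] w 0.997 j7 -0.06
1.75 [0.64951826 0.08256952 0.3839754 ]
tray1 [([0.573, 0.158, 0.005], 0.89), ([0.538, 0.22, 0.015], 0.74), ([0.565, 0.161, 0.019], 0.65)]
nozzle [([0.751, -0.26, 0.004], 0.39), ([0.648, 0.019, 0.142], 0.94)]
pump [([0.663, 0.011, -0.003], 0.86), ([0.643, 0.02, 0.14], 0.77)]$[0]: bad value
$[0]: bad value
```

View pics/w1.png

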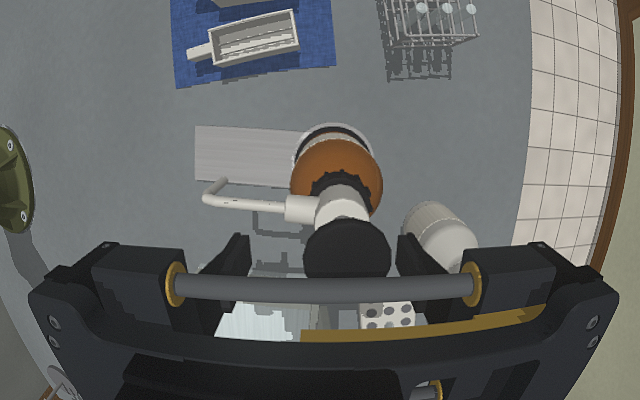

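The wrist picture is from the start pose: tray at (255,38), plate at (245,152), plunger head at (347,248). The moves were refused because each row needs every key.

```bash
python3 -m crank '[{"tx":40,"ty":-30,"tz":0,"turn":-2},{"tx":80,"ty":-60,"tz":0,"turn":-4},{"tx":120,"ty":-90,"tz":0,"turn":-6},{"tx":160,"ty":-120,"tz":0,"turn":-8},{"tx":200,"ty":-150,"tz":0,"turn":-10}]' 60 20
python3 -m crank '[{"tx":0,"ty":0,"tz":0,"turn":-2},{"tx":0,"ty":0,"tz":0,"turn":-4},{"tx":0,"ty":0,"tz":0,"turn":-6},{"tx":0,"ty":0,"tz":0,"turn":-8},{"tx":0,"ty":0,"tz":0,"turn":-8}]'
python3 - <<'E'
from h import *
import cv2
goal(0.5,0.2,0.25,0)
im,d=ctrl.get_image('wrist');cv2.imwrite('pics/w2.png',im[...,::-1])
m=ctrl.camera_model('wrist');np.savez('w2.npz',im=im,d=d,o=m['origin'],r=m['orientation'],K=m['intrinsics'])
for q in ['tray1']:
    print(q,[(np.round(r['xyz'],3).tolist(),round(r['confidence'],2)) for r in ctrl.mark_of('wrist',q)])
E
```

```text
time: 2.68
position: [0.499, 0.2012, 0.2418]
tool_rot: [1.066, 2.955, 0.001]
ft_force: [0.0, 0.3, -1.1]
grip_width: 0.695
grip_force: 0.0
time: 3.3
position: [0.5, 0.2, 0.2417]
tool_rot: [0.003, 3.141, 0.0]
ft_force: [0.0, -0.7, -0.5]
grip_width: 0.691
grip_force: 0.0
t=3.30 tx ty tz [ 0.   0.  -8.3] turn -0.02 yawx 3.14 pos [0.5    0.2    0.2417] ft [ 0.  -0.7 -0.5] w 0.691 j7 1.11
tray1 [([0.568, 0.242, 0.006], 0.94), ([0.572, 0.162, 0.009], 0.78)]
```

View pics/w2.png

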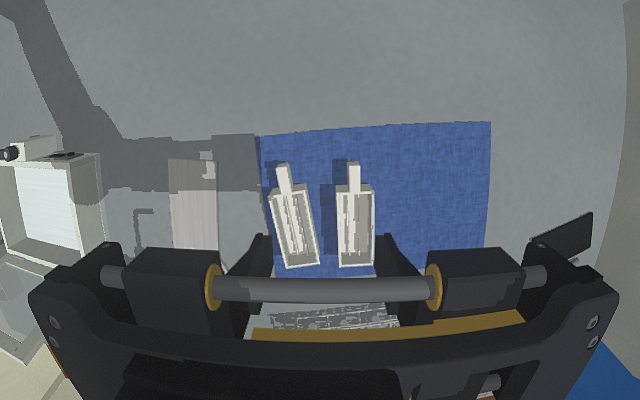

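The trays show at about (295,225) and (355,225), lugs at (283,175) and (352,175), with nothing else on the liner. Next I'll fit trays, incubator and plate from the depth clouds.

```bash
cat >> h.py <<'E'
import cv2
def cloud(cam):
    m=ctrl.camera_model(cam);im,d=ctrl.get_image(cam);K=np.array(m['intrinsics'])
    v,u=np.mgrid[:400,:640];a=(u-K[0,2])/K[0,0];b=(v-K[1,2])/K[1,1]
    if cam=='wrist':
        th=np.hypot(a,b)+1e-9;t=np.tan(np.minimum(th,1.5))/th;a,b=a*t,b*t
    o=np.array(m['orientation']);Rm=R.from_rotvec(o).as_matrix() if o.shape==(3,) else o
    P=np.stack([a*d,b*d,d],-1)@Rm.T+m['origin'];P[d<=0]=np.nan
    return im,P
def rects(P,box,zr,amin,cell=.0015):
    "min-area rectangles of the height slice, seen from above"
    x0,x1,y0,y1=box;Q=P.reshape(-1,3);Q=Q[np.isfinite(Q).all(1)]
    Q=Q[(Q[:,0]>x0)&(Q[:,0]<x1)&(Q[:,1]>y0)&(Q[:,1]<y1)&(Q[:,2]>zr[0])&(Q[:,2]<zr[1])]
    g=np.zeros((int((x1-x0)/cell)+1,int((y1-y0)/cell)+1),np.uint8)
    g[((Q[:,0]-x0)/cell).astype(int),((Q[:,1]-y0)/cell).astype(int)]=255
    g=cv2.morphologyEx(g,cv2.MORPH_CLOSE,np.ones((5,5)))
    n,l,st,_=cv2.connectedComponentsWithStats(g);out=[]
    for i in range(1,n):
        if st[i,4]<amin:continue
        r,c=np.where(l==i);pts=np.stack([x0+(r+.5)*cell,y0+(c+.5)*cell],1).astype(np.float32)
        ctr,wh,_=cv2.minAreaRect(pts);bx=cv2.boxPoints((ctr,wh,_));e1,e2=bx[1]-bx[0],bx[2]-bx[1]
        L,W=(e1,e2) if np.hypot(*e1)>np.hypot(*e2) else (e2,e1)
        L=L*np.sign(L[0]) if abs(L[0])>abs(L[1]) else L*np.sign(L[1])
        out.append((np.array(ctr),np.hypot(*L),np.hypot(*W),np.arctan2(L[1],L[0]),pts))
    return out
def trays(cam,box=(.42,.68,.1,.42),z=.002):
    im,P=cloud(cam)
    for ctr,L,W,yaw,pts in rects(P,box,(z+.022,z+.042),300):
        u=np.array([np.cos(yaw),np.sin(yaw)]);s=(pts-ctr)@u
        lug=pts[s<-L/2+.028]
        if len(lug)<5: continue
        lc=lug.mean(0);tr=pts[s>-L/2+.045].mean(0);v=tr-lc
        inr=[p for p in P.reshape(-1,3) if np.hypot(p[0]-lc[0],p[1]-lc[1])<.006]
        print(cam,'rect ctr',ctr.round(4),'LW',round(L,3),round(W,3),'yaw',round(yaw,3),'lug',lc.round(4),'yaw2',round(np.arctan2(v[1],v[0]),3),'lug z',np.round(np.nanmedian(np.array(inr)[:,2]),4),'origin',(ctr+.016*u).round(4))
E
python3 - <<'E'
from h import *
trays('wrist');trays('side')
for c in ['side','scene','wrist']:
    im,P=cloud(c)
    for r in rects(P,(.42,.68,-.43,-.12),(.062,.075),400): print(c,'inc',r[0].round(4),*np.round(r[1:4],3))
    for r in rects(P,(.42,.62,-.05,.09),(.004,.012),600): print(c,'plate',r[0].round(4),*np.round(r[1:4],3))
    for r in rects(P,(.52,.72,-.05,.09),(.17,.2),60): print(c,'tube',r[0].round(4),*np.round(r[1:4],3))
    for r in rects(P,(.6,.72,-.05,.09),(.25,.26),60): print(c,'head',r[0].round(4),*np.round(r[1:4],3))
E
```

```text
wrist rect ctr [0.5523 0.2388] LW 0.134 0.047 yaw 0.041 lug [0.4992 0.2351] yaw2 0.058 lug z 0.2753 origin [0.5683 0.2394]
wrist rect ctr [0.5533 0.1611] LW 0.133 0.048 yaw 0.175 lug [0.5017 0.1524] yaw2 0.164 lug z 0.0353 origin [0.569  0.1639]
side rect ctr [0.5514 0.2365] LW 0.136 0.05 yaw 0.027 lug [0.4983 0.2328] yaw2 0.115 lug z 0.2294 origin [0.5674 0.237 ]
side rect ctr [0.5528 0.1596] LW 0.133 0.05 yaw 0.162 lug [0.501  0.1499] yaw2 0.176 lug z 0.5613 origin [0.5686 0.1622]
side inc [ 0.5444 -0.2735] 0.253 0.19 1.494
side plate [0.5505 0.0186] 0.145 0.082 -0.07
side tube [0.6198 0.0103] 0.123 0.03 -0.296
side head [0.66   0.0077] 0.046 0.039 0.785
scene inc [ 0.5483 -0.1533] 0.168 0.027 0.0
scene tube [0.6689 0.0108] 0.047 0.037 1.46
scene head [0.6634 0.0104] 0.041 0.04 0.785
wrist inc [ 0.4865 -0.2109] 0.243 0.125 0.858
wrist inc [ 0.6212 -0.3181] 0.207 0.09 1.068
wrist plate [0.548  0.0198] 0.134 0.075 -0.098
```

Tray positions are consistent between views: left tray origin about (0.568, 0.2385), lug top about 0.036. I'll grasp the left tray's lug.

```bash
python3 -m crank '[{"tx":-3,"ty":35,"tz":50,"turn":-0.6},{"tx":-3,"ty":35.5,"tz":100,"turn":-0.6},{"tx":-3,"ty":35.5,"tz":150,"turn":-0.6},{"tx":-3,"ty":35.5,"tz":185,"turn":-0.6},{"tx":-3,"ty":35.5,"tz":200,"turn":-0.6}]' 50 20
python3 -m crank '[{"tx":0,"ty":0,"tz":10,"turn":0},{"tx":0,"ty":0,"tz":15.5,"turn":0},{"tx":0,"ty":0,"tz":15.5,"turn":0}]'
python3 -m crank '[{"tx":0,"ty":0,"tz":0,"turn":0},{"tx":0,"ty":0,"tz":0,"turn":0},{"tx":0,"ty":0,"tz":0,"turn":0},{"tx":0,"ty":0,"tz":0,"turn":0},{"tx":0,"ty":0,"tz":0,"turn":0}]' 5 25
python3 -m crank '[{"tx":0,"ty":0,"tz":-3,"turn":0},{"tx":0,"ty":0,"tz":-8,"turn":0},{"tx":0,"ty":0,"tz":-14,"turn":0},{"tx":0,"ty":0,"tz":-20,"turn":0},{"tx":0,"ty":0,"tz":-20,"turn":0}]'
python3 - <<'E'
from h import *
p=np.array([.662,.0105]);a=-.085;u=np.array([np.cos(a),np.sin(a)])
t=p-.112*u; g=t-.065*u; print(t,g)
goal(g[0],g[1],.056,a)
trays('wrist',z=.022)
E
```

```text
time: 4.28
position: [0.5017, 0.2348, 0.0394]
tool_rot: [0.081, -3.137, 0.002]
ft_force: [0.3, 0.5, -0.3]
grip_width: 0.577
grip_force: 0.0
time: 4.65
position: [0.5036, 0.2357, 0.0267]
tool_rot: [-0.082, 3.139, 0.001]
ft_force: [-0.0, -0.1, -0.6]
grip_width: 0.574
grip_force: 0.0
time: 5.28
position: [0.5031, 0.2355, 0.0261]
tool_rot: [-0.082, 3.14, 0.0]
ft_force: [0.6, -0.6, 0.5]
grip_width: 0.159
grip_force: 25.0
time: 5.9
position: [0.5036, 0.2357, 0.0469]
tool_rot: [-0.082, 3.139, 0.001]
ft_force: [0.0, 0.5, -2.4]
grip_width: 0.161
grip_force: 25.0
[0.55040436 0.02000854] [0.48563903 0.02552689]
t=5.90 tx ty tz [  28.9 -208.9   -9.3] turn 1.57 yawx -3.089 pos [0.5036 0.2357 0.0469] ft [ 0.   0.5 -2.4] w 0.161 j7 1.03
```

```bash
python3 -m crank '[{"tx":0,"ty":0,"tz":-10,"turn":0},{"tx":0,"ty":0,"tz":-20,"turn":0},{"tx":0,"ty":0,"tz":-30,"turn":0},{"tx":15,"ty":-20,"tz":-30,"turn":0.5},{"tx":29,"ty":-45,"tz":-30,"turn":1.0}]'
python3 -m crank '[{"tx":0,"ty":-32,"tz":0,"turn":0.2},{"tx":0,"ty":-64,"tz":0,"turn":0.4},{"tx":0,"ty":-96,"tz":0,"turn":0.5},{"tx":0,"ty":-128,"tz":0,"turn":0.57},{"tx":0,"ty":-150,"tz":0,"turn":0.57}]'
python3 -m crank '[{"tx":0,"ty":0,"tz":0,"turn":0},{"tx":0,"ty":0,"tz":0,"turn":0}]'
python3 - <<'E'
from h import *
goal(.4856,.0255,.033,-.085)
im,P=cloud('side')
for r in rects(P,(.42,.62,-.05,.09),(.065,.1),100): print('tray?',r[0].round(4),*np.round(r[1:4],3))
E
```

```text
time: 6.58
position: [0.4763, 0.1893, 0.0769]
tool_rot: [0.055, 3.14, 0.001]
ft_force: [-0.4, -0.4, -0.2]
grip_width: 0.159
grip_force: 25.0
time: 7.2
position: [0.4714, 0.0375, 0.0768]
tool_rot: [0.135, 3.138, -0.0]
ft_force: [-0.2, -0.9, -1.3]
grip_width: 0.157
grip_force: 25.0
time: 7.45
position: [0.4714, 0.0402, 0.0765]
tool_rot: [0.131, 3.138, 0.001]
ft_force: [0.2, 1.6, -1.0]
grip_width: 0.161
grip_force: 25.0
t=7.45 tx ty tz [-15.3 -13.5  43.5] turn 0.01 yawx 3.058 pos [0.4714 0.0402 0.0765] ft [ 0.2  1.6 -1. ] w 0.161 j7 1.32
tray? [0.5632 0.031 ] 0.049 0.045 1.571
```

```bash
python3 -m crank '[{"tx":-8,"ty":-7,"tz":5,"turn":0},{"tx":-15.3,"ty":-13.5,"tz":15,"turn":0},{"tx":-15.3,"ty":-13.5,"tz":27,"turn":0},{"tx":-15.3,"ty":-13.5,"tz":37,"turn":0},{"tx":-15.3,"ty":-13.5,"tz":42,"turn":0}]'
python3 -m crank '[{"tx":0,"ty":0,"tz":1.5,"turn":0},{"tx":0,"ty":0,"tz":1.5,"turn":0}]'
python3 -m crank '[{"tx":0,"ty":0,"tz":0,"turn":0},{"tx":0,"ty":0,"tz":0,"turn":0},{"tx":0,"ty":0,"tz":0,"turn":0}]' 45
python3 - <<'E'
from h import *
goal(.4856,.0255,.033,-.085)
trays('side',(.42,.62,-.06,.1),.008);trays('wrist',(.42,.62,-.06,.1),.008)
for c in ['side','wrist']: print([(np.round(r['xyz'],3).tolist(),round(r['confidence'],2)) for r in ctrl.mark_of(c,'tray1')])
E
```

```text
time: 8.12
position: [0.4844, 0.0245, 0.0329]
tool_rot: [-0.132, -3.137, 0.0]
ft_force: [0.1, -0.4, -1.5]
grip_width: 0.162
grip_force: 25.0
time: 8.38
position: [0.4854, 0.0245, 0.0327]
tool_rot: [0.133, 3.138, 0.0]
ft_force: [-0.1, -0.2, -0.4]
grip_width: 0.16
grip_force: 25.0
time: 8.75
position: [0.4855, 0.0243, 0.0328]
tool_rot: [0.133, 3.138, -0.0]
ft_force: [-0.4, -0.2, -0.1]
grip_width: 0.412
grip_force: 0.0
t=8.75 tx ty tz [-0.   1.2 -0.2] turn 0.0 yawx 3.057 pos [0.4855 0.0243 0.0328] ft [-0.4 -0.2 -0.1] w 0.412 j7 1.34
[([0.55, 0.016, 0.006], 0.66), ([0.638, -0.281, 0.07], 0.26)]
[([0.571, 0.163, 0.009], 0.91), ([0.553, 0.022, 0.011], 0.83)]
```

```bash
python3 -m crank '[{"tx":0,"ty":0,"tz":-20,"turn":0},{"tx":0,"ty":0,"tz":-70,"turn":0},{"tx":0,"ty":0,"tz":-130,"turn":0},{"tx":0,"ty":0,"tz":-190,"turn":0},{"tx":0,"ty":0,"tz":-250,"turn":0}]'
python3 -m crank '[{"tx":0,"ty":0,"tz":-18,"turn":0},{"tx":-45,"ty":0,"tz":-18,"turn":0},{"tx":-90,"ty":0,"tz":-18,"turn":0},{"tx":-135,"ty":1,"tz":-18,"turn":0},{"tx":-177,"ty":1,"tz":-18,"turn":0}]' 0 10
python3 -m crank '[{"tx":0,"ty":0,"tz":0,"turn":0},{"tx":0,"ty":0,"tz":0,"turn":0}]'
python3 - <<'E'
from h import *
goal(.662,.0105,.249,-.085)
trays('side',(.42,.62,-.06,.1),.008);trays('wrist',(.42,.62,-.06,.1),.008)
trays('side')
E
```

```text
time: 9.57
position: [0.4849, 0.0244, 0.2846]
tool_rot: [0.133, 3.138, -0.0]
ft_force: [0.6, -0.3, 0.1]
grip_width: 0.522
grip_force: 0.0
time: 10.2
position: [0.6627, 0.0103, 0.2989]
tool_rot: [-0.133, -3.137, 0.0]
ft_force: [0.7, 0.2, 1.5]
grip_width: 0.051
grip_force: 0.0
time: 10.45
position: [0.661, 0.0106, 0.2993]
tool_rot: [-0.132, -3.136, -0.0]
ft_force: [-0.4, -0.9, 0.1]
grip_width: 0.006
grip_force: 0.0
t=10.45 tx ty tz [-1.2 -0.  50.3] turn 0.01 yawx 3.057 pos [0.661  0.0106 0.2993] ft [-0.4 -0.9  0.1] w 0.006 j7 1.39
side rect ctr [0.5327 0.0194] LW 0.133 0.052 yaw -0.083 lug [0.4809 0.0211] yaw2 -0.05 lug z 0.0239 origin [0.5486 0.0181]
wrist rect ctr [0.5354 0.0196] LW 0.131 0.047 yaw -0.074 lug [0.4839 0.0237] yaw2 -0.08 lug z 0.0412 origin [0.5513 0.0184]
side rect ctr [0.5535 0.1599] LW 0.136 0.05 yaw 0.133 lug [0.5001 0.149 ] yaw2 0.131 lug z 0.0278 origin [0.5694 0.162 ]
```

Tray stands flat under the nozzle (lug top 0.041). Now the plunger.

```bash
python3 -m crank '[{"tx":0,"ty":0,"tz":12,"turn":0},{"tx":0,"ty":0,"tz":25,"turn":0},{"tx":0,"ty":0,"tz":35,"turn":0},{"tx":0,"ty":0,"tz":44,"turn":0},{"tx":0,"ty":0,"tz":50,"turn":0}]'
python3 -m crank '[{"tx":0,"ty":0,"tz":1.5,"turn":0},{"tx":0,"ty":0,"tz":2,"turn":0},{"tx":0,"ty":0,"tz":2,"turn":0}]'
```

```text
time: 11.22
position: [0.6613, 0.0104, 0.2515]
tool_rot: [0.133, 3.139, -0.0]
ft_force: [-3.7, -0.3, 10.1]
grip_width: 0.011
grip_force: 4.7
time: 11.6
position: [0.6613, 0.0104, 0.2503]
tool_rot: [0.133, 3.138, -0.0]
ft_force: [-4.8, -0.8, 9.3]
grip_width: 0.008
grip_force: 4.8
```

```bash
python3 -m crank '[{"tx":0,"ty":0,"tz":2,"turn":0},{"tx":0,"ty":0,"tz":4,"turn":0},{"tx":0,"ty":0,"tz":4,"turn":0},{"tx":0,"ty":0,"tz":4,"turn":0}]'
```

```text
time: 12.1
position: [0.6614, 0.0104, 0.2494]
tool_rot: [0.133, 3.136, -0.0]
ft_force: [-7.5, -0.2, 20.0]
grip_width: 0.003
grip_force: 9.7
```

```bash
python3 -m crank '[{"tx":0,"ty":0,"tz":0,"turn":0},{"tx":0,"ty":0,"tz":0,"turn":0},{"tx":0,"ty":0,"tz":-15,"turn":0},{"tx":0,"ty":0,"tz":-35,"turn":0},{"tx":0,"ty":0,"tz":-56,"turn":0}]'
python3 -m crank '[{"tx":40,"ty":0,"tz":0,"turn":0},{"tx":90,"ty":0,"tz":0,"turn":0},{"tx":140,"ty":-1,"tz":0,"turn":0},{"tx":177,"ty":-1,"tz":0,"turn":0},{"tx":177,"ty":-1,"tz":0,"turn":0}]' 45 25
python3 - <<'E'
from h import *
goal(.4855,.0243,.0330,-.085)
trays('side',(.42,.62,-.06,.1),.008);trays('wrist',(.42,.62,-.06,.1),.008)
im,P=cloud('scene')
for r in rects(P,(.6,.72,-.05,.09),(.225,.265),60): print('head',r[0].round(4),*np.round(r[1:4],3))
print(P[(abs(P[...,0]-.662)<.012)&(abs(P[...,1]-.0105)<.012)][:,2].max())
E
```

```text
time: 12.72
position: [0.6614, 0.0103, 0.3005]
tool_rot: [-0.133, -3.138, 0.0]
ft_force: [-0.1, -1.2, -0.6]
grip_width: 0.012
grip_force: 0.0
time: 13.35
position: [0.4834, 0.0246, 0.3007]
tool_rot: [0.132, 3.138, -0.001]
ft_force: [0.4, -0.3, -0.3]
grip_width: 0.469
grip_force: 0.0
t=13.35 tx ty tz [ -1.9   0.  267.7] turn 0.01 yawx 3.058 pos [0.4834 0.0246 0.3007] ft [ 0.4 -0.3 -0.3] w 0.469 j7 1.39
side rect ctr [0.5338 0.0184] LW 0.133 0.051 yaw -0.095 lug [0.4815 0.0219] yaw2 -0.08 lug z 0.0388 origin [0.5497 0.0169]
wrist rect ctr [0.5348 0.0199] LW 0.133 0.047 yaw -0.062 lug [0.4827 0.0243] yaw2 -0.051 lug z 0.0412 origin [0.5508 0.0189]
head [0.6628 0.0108] 0.043 0.042 1.951
0.25947543012659946
```

```bash
python3 -m crank '[{"tx":-1,"ty":0,"tz":60,"turn":0},{"tx":-2,"ty":0,"tz":120,"turn":0},{"tx":-2,"ty":0,"tz":180,"turn":0},{"tx":-2,"ty":0,"tz":235,"turn":0},{"tx":-2,"ty":0,"tz":252,"turn":0}]'
python3 -m crank '[{"tx":0,"ty":0,"tz":8,"turn":0},{"tx":0,"ty":0,"tz":15.5,"turn":0},{"tx":0,"ty":0,"tz":15.5,"turn":0}]'
python3 -m crank '[{"tx":0,"ty":0,"tz":0,"turn":0},{"tx":0,"ty":0,"tz":0,"turn":0},{"tx":0,"ty":0,"tz":0,"turn":0},{"tx":0,"ty":0,"tz":0,"turn":0},{"tx":0,"ty":0,"tz":0,"turn":0}]' 5 25
python3 -m crank '[{"tx":0,"ty":0,"tz":-4,"turn":0},{"tx":0,"ty":0,"tz":-12,"turn":0},{"tx":0,"ty":0,"tz":-20,"turn":0},{"tx":0,"ty":-15,"tz":-22,"turn":0},{"tx":0,"ty":-35,"tz":-22,"turn":0}]'
python3 -m crank '[{"tx":0,"ty":-25,"tz":0,"turn":0},{"tx":0,"ty":-45,"tz":-5,"turn":0},{"tx":0,"ty":-50,"tz":-25,"turn":0},{"tx":0,"ty":-50,"tz":-60,"turn":0},{"tx":0,"ty":-50,"tz":-95,"turn":0}]'
python3 - <<'E'
from h import *
c=np.array([.5447,-.2725]);a=-.077;M=np.array([[np.cos(a),-np.sin(a)],[np.sin(a),np.cos(a)]])
for y in (-.052,.052):
    g=c+M@[-.041,y];print(g);goal(*g,.15,a)
E
```

```text
time: 14.12
position: [0.4851, 0.024, 0.0448]
tool_rot: [-0.133, -3.132, 0.0]
ft_force: [-0.5, 0.6, -0.1]
grip_width: 0.514
grip_force: 0.0
time: 14.5
position: [0.4883, 0.0242, 0.034]
tool_rot: [0.133, 3.137, 0.0]
ft_force: [1.1, 0.4, 0.7]
grip_width: 0.515
grip_force: 0.0
time: 15.12
position: [0.4874, 0.0242, 0.0333]
tool_rot: [0.133, 3.138, -0.0]
ft_force: [0.2, 0.6, 2.0]
grip_width: 0.16
grip_force: 25.0
time: 15.75
position: [0.4844, -0.0117, 0.0555]
tool_rot: [0.132, 3.138, -0.001]
ft_force: [0.1, 0.1, -0.1]
grip_width: 0.155
grip_force: 25.0
time: 16.38
position: [0.4794, -0.0619, 0.1509]
tool_rot: [-0.135, -3.138, 0.0]
ft_force: [1.0, -0.5, -0.9]
grip_width: 0.159
grip_force: 25.0
[ 0.49982144 -0.32119204]
t=16.38 tx ty tz [ -42.6 -256.6    0.9] turn -0.1 yawx 3.056 pos [ 0.4794 -0.0619  0.1509] ft [ 1.  -0.5 -0.9] w 0.159 j7 1.55
[ 0.50782153 -0.2175002 ]
t=16.38 tx ty tz [ -41.7 -152.6    0.9] turn -0.1 yawx 3.056 pos [ 0.4794 -0.0619  0.1509] ft [ 1.  -0.5 -0.9] w 0.159 j7 1.55
```

```bash
python3 -m crank '[{"tx":-5,"ty":-25,"tz":0,"turn":-0.1},{"tx":-10,"ty":-60,"tz":0,"turn":-0.1},{"tx":-20,"ty":-95,"tz":0,"turn":-0.1},{"tx":-30,"ty":-130,"tz":0,"turn":-0.1},{"tx":-40,"ty":-165,"tz":0,"turn":-0.1}]'
python3 -m crank '[{"tx":-2,"ty":-35,"tz":0,"turn":0},{"tx":-2,"ty":-65,"tz":0,"turn":0},{"tx":-2,"ty":-85,"tz":0,"turn":0},{"tx":-2,"ty":-91,"tz":0,"turn":0},{"tx":-2,"ty":-91,"tz":0,"turn":0}]'
python3 - <<'E'
from h import *
goal(.4998,-.3212,.038,-.077)
im,P=cloud('wrist');cv2.imwrite('pics/w3.png',im[...,::-1])
im,P=cloud('side');cv2.imwrite('pics/s3.png',cv2.resize(im[150:400,200:520,::-1],None,fx=2,fy=2))
E
```

```text
time: 17.0
position: [0.5053, -0.2307, 0.1501]
tool_rot: [-0.121, -3.139, 0.001]
ft_force: [0.4, 1.1, -1.2]
grip_width: 0.158
grip_force: 25.0
time: 17.62
position: [0.5011, -0.3187, 0.15]
tool_rot: [-0.119, -3.139, -0.001]
ft_force: [0.0, 0.8, -0.9]
grip_width: 0.159
grip_force: 25.0
t=17.62 tx ty tz [  1.1  -2.7 112. ] turn 0.02 yawx 3.066 pos [ 0.5011 -0.3187  0.15  ] ft [ 0.   0.8 -0.9] w 0.159 j7 2.03
```

View pics/w3.png

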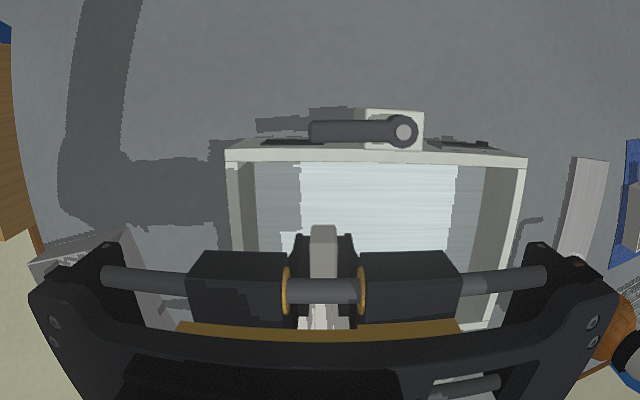

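View pics/s3.png

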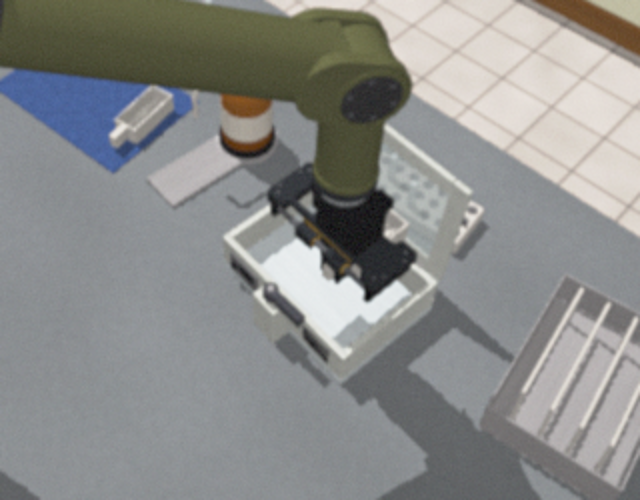

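Wrist view: tray lug at (323,240), the box interior between (225,160) and (525,160), bar at (360,130). The side crop agrees: the tray is above the box, left of the lid. Lowering it.

```bash
python3 -m crank '[{"tx":1,"ty":-2.5,"tz":20,"turn":0},{"tx":1,"ty":-2.5,"tz":45,"turn":0},{"tx":1,"ty":-2.5,"tz":70,"turn":0},{"tx":1,"ty":-2.5,"tz":95,"turn":0},{"tx":1,"ty":-2.5,"tz":108,"turn":0}]'
python3 -m crank '[{"tx":0,"ty":0,"tz":2,"turn":0},{"tx":0,"ty":0,"tz":4,"turn":0},{"tx":0,"ty":0,"tz":4,"turn":0}]'
python3 -m crank '[{"tx":0,"ty":0,"tz":0,"turn":0},{"tx":0,"ty":0,"tz":0,"turn":0},{"tx":0,"ty":0,"tz":0,"turn":0}]' 40
```

```text
time: 18.35
position: [0.4997, -0.3199, 0.0408]
tool_rot: [-0.116, -3.138, -0.002]
ft_force: [-0.5, -0.3, -0.2]
grip_width: 0.158
grip_force: 25.0
time: 18.73
position: [0.5005, -0.3219, 0.0389]
tool_rot: [0.119, 3.138, -0.001]
ft_force: [-0.2, 0.7, -0.8]
grip_width: 0.157
grip_force: 25.0
time: 19.1
position: [0.5001, -0.3218, 0.0384]
tool_rot: [0.119, 3.139, -0.0]
ft_force: [-0.3, 1.0, 0.2]
grip_width: 0.404
grip_force: 0.0
```

Up and over to tray B, looking again before grasping.

```bash
python3 -m crank '[{"tx":0,"ty":0,"tz":-20,"turn":0},{"tx":0,"ty":0,"tz":-70,"turn":0},{"tx":0,"ty":0,"tz":-130,"turn":0},{"tx":0,"ty":0,"tz":-170,"turn":0},{"tx":10,"ty":40,"tz":-190,"turn":0}]' 50
python3 - <<'E'
from h import *
trays('wrist',(.42,.64,-.38,-.17),.012)
E
python3 -m crank '[{"tx":5,"ty":55,"tz":0,"turn":-1},{"tx":10,"ty":115,"tz":0,"turn":-2},{"tx":10,"ty":175,"tz":0,"turn":-3},{"tx":10,"ty":235,"tz":0,"turn":-3},{"tx":0,"ty":295,"tz":0,"turn":-3}]'
python3 -m crank '[{"tx":-10,"ty":55,"tz":0,"turn":0},{"tx":-20,"ty":110,"tz":20,"turn":0},{"tx":-20,"ty":110,"tz":20,"turn":0}]'
python3 - <<'E'
from h import *
goal(.505,.152,.027,.15)
trays('wrist');trays('side');trays('side',(.42,.64,-.38,-.17),.012)
E
```

```text
time: 19.73
position: [0.4934, -0.2844, 0.2328]
tool_rot: [0.128, 3.133, -0.007]
ft_force: [1.0, 0.3, -0.8]
grip_width: 0.575
grip_force: 0.0
wrist rect ctr [ 0.5742 -0.3208] LW 0.169 0.096 yaw 0.48 lug [ 0.5002 -0.3256] yaw2 0.131 lug z 0.0452 origin [ 0.5884 -0.3134]
time: 20.4
position: [0.5152, 0.0149, 0.2298]
tool_rot: [-0.291, 3.126, -0.002]
ft_force: [1.2, -0.0, -0.8]
grip_width: 0.573
grip_force: 0.0
time: 20.78
position: [0.5128, 0.1308, 0.208]
tool_rot: [0.306, -3.125, -0.003]
ft_force: [0.2, -0.2, 0.9]
grip_width: 0.575
grip_force: 0.0
t=20.77 tx ty tz [  3.3  22.  181. ] turn 0.52 yawx -2.946 pos [0.5128 0.1308 0.208 ] ft [ 0.2 -0.2  0.9] w 0.575 j7 1.44
wrist rect ctr [0.5533 0.1608] LW 0.134 0.048 yaw 0.178 lug [0.5011 0.1516] yaw2 0.178 lug z 0.2084 origin [0.569  0.1637]
side rect ctr [0.552  0.1591] LW 0.135 0.048 yaw 0.165 lug [0.4995 0.1485] yaw2 0.19 lug z 0.2072 origin [0.5678 0.1618]
side rect ctr [ 0.556  -0.2686] LW 0.211 0.142 yaw 1.486 lug [ 0.5723 -0.3533] yaw2 1.439 lug z 0.019 origin [ 0.5574 -0.2527]
```

```bash
python3 -m crank '[{"tx":4,"ty":15,"tz":40,"turn":0.28},{"tx":4,"ty":22.3,"tz":90,"turn":0.28},{"tx":4,"ty":22.3,"tz":140,"turn":0.28},{"tx":4,"ty":22.3,"tz":160,"turn":0.28},{"tx":4,"ty":22.3,"tz":168,"turn":0.28}]'
python3 -m crank '[{"tx":0,"ty":0,"tz":8,"turn":0},{"tx":0,"ty":0,"tz":12.5,"turn":0},{"tx":0,"ty":0,"tz":12.5,"turn":0}]'
python3 -m crank '[{"tx":0,"ty":0,"tz":0,"turn":0},{"tx":0,"ty":0,"tz":0,"turn":0},{"tx":0,"ty":0,"tz":0,"turn":0},{"tx":0,"ty":0,"tz":0,"turn":0},{"tx":0,"ty":0,"tz":0,"turn":0}]' 5 25
python3 -m crank '[{"tx":0,"ty":0,"tz":-4,"turn":0},{"tx":0,"ty":0,"tz":-12,"turn":0},{"tx":0,"ty":0,"tz":-20,"turn":0},{"tx":15,"ty":-10,"tz":-30,"turn":1},{"tx":35,"ty":-30,"tz":-30,"turn":2.9}]'
python3 - <<'E'
from h import *
goal(.4856,.0255,.056,-.085)
E
```

```text
time: 21.55
position: [0.5067, 0.144, 0.0394]
tool_rot: [0.249, -3.131, 0.002]
ft_force: [0.3, 0.3, 0.8]
grip_width: 0.575
grip_force: 0.0
time: 21.92
position: [0.507, 0.1461, 0.028]
tool_rot: [-0.253, 3.131, -0.0]
ft_force: [-0.9, -0.1, -0.5]
grip_width: 0.574
grip_force: 0.0
time: 22.55
position: [0.5067, 0.1463, 0.0277]
tool_rot: [-0.254, 3.131, 0.0]
ft_force: [-0.6, 0.1, 0.4]
grip_width: 0.163
grip_force: 25.0
time: 23.18
position: [0.4776, 0.1117, 0.059]
tool_rot: [0.149, 3.135, 0.002]
ft_force: [0.3, -0.6, -1.2]
grip_width: 0.157
grip_force: 25.0
t=23.18 tx ty tz [-16.1 -85.1   2.9] turn -0.11 yawx 3.047 pos [0.4776 0.1117 0.059 ] ft [ 0.3 -0.6 -1.2] w 0.157 j7 1.14
```

```bash
python3 -m crank '[{"tx":-5,"ty":-25,"tz":0,"turn":-0.1},{"tx":-10,"ty":-50,"tz":0,"turn":-0.1},{"tx":-16,"ty":-75,"tz":0,"turn":-0.1},{"tx":-16,"ty":-85,"tz":0,"turn":-0.1},{"tx":-16,"ty":-85,"tz":0,"turn":-0.1}]'
python3 - <<'E'
from h import *
goal(.4856,.0255,.034,-.085)
trays('wrist',(.42,.66,-.06,.14),.034)
im,P=cloud('side')
for r in rects(P,(.42,.64,-.05,.12),(.05,.072),100): print('tray?',r[0].round(4),*np.round(r[1:4],3))
print([(np.round(r['xyz'],3).tolist(),round(r['confidence'],2)) for r in ctrl.mark_of('side','tray1')])
E
```

```text
time: 23.8
position: [0.485, 0.0247, 0.0578]
tool_rot: [0.132, 3.139, 0.0]
ft_force: [-0.2, -0.1, -1.0]
grip_width: 0.157
grip_force: 25.0
t=23.80 tx ty tz [-0.6  0.9 23.8] turn 0.01 yawx 3.058 pos [0.485  0.0247 0.0578] ft [-0.2 -0.1 -1. ] w 0.157 j7 1.34
tray? [0.5763 0.0163] 0.05 0.048 1.406
tray? [ 0.6254 -0.0071] 0.058 0.013 1.98
[([0.564, -0.325, 0.013], 0.88), ([0.549, 0.02, 0.034], 0.6)]
```

```bash
python3 -m crank '[{"tx":0,"ty":1,"tz":8,"turn":0},{"tx":0,"ty":1,"tz":16,"turn":0},{"tx":0,"ty":1,"tz":22,"turn":0},{"tx":0,"ty":1,"tz":24.5,"turn":0},{"tx":0,"ty":1,"tz":24.5,"turn":0}]'
python3 -m crank '[{"tx":0,"ty":0,"tz":0,"turn":0},{"tx":0,"ty":0,"tz":0,"turn":0},{"tx":0,"ty":0,"tz":0,"turn":0},{"tx":0,"ty":0,"tz":0,"turn":0}]' 45
python3 -m crank '[{"tx":0,"ty":0,"tz":-20,"turn":0},{"tx":0,"ty":0,"tz":-70,"turn":0},{"tx":0,"ty":0,"tz":-130,"turn":0},{"tx":0,"ty":0,"tz":-190,"turn":0},{"tx":0,"ty":0,"tz":-250,"turn":0}]'
python3 -m crank '[{"tx":0,"ty":0,"tz":-18,"turn":0},{"tx":-45,"ty":0,"tz":-18,"turn":0},{"tx":-90,"ty":0,"tz":-18,"turn":0},{"tx":-135,"ty":0,"tz":-18,"turn":0},{"tx":-177,"ty":0,"tz":-18,"turn":0}]' 0 10
python3 -m crank '[{"tx":0,"ty":0,"tz":0,"turn":0},{"tx":0,"ty":0,"tz":0,"turn":0}]'
python3 - <<'E'
from h import *
goal(.662,.0105,.249,-.085)
trays('side',(.42,.62,-.06,.1),.008);trays('wrist',(.42,.62,-.06,.1),.008)
E
```

```text
time: 24.58
position: [0.4849, 0.026, 0.0336]
tool_rot: [-0.13, -3.138, 0.0]
ft_force: [-4.5, 0.5, 5.2]
grip_width: 0.163
grip_force: 25.0
time: 25.08
position: [0.4851, 0.0258, 0.033]
tool_rot: [0.13, 3.139, -0.0]
ft_force: [-0.2, -1.2, -0.6]
grip_width: 0.487
grip_force: 0.0
time: 25.7
position: [0.4848, 0.0258, 0.2851]
tool_rot: [0.13, 3.138, -0.0]
ft_force: [1.2, -0.1, -0.2]
grip_width: 0.518
grip_force: 0.0
time: 26.32
position: [0.6626, 0.0109, 0.2994]
tool_rot: [-0.13, -3.137, 0.0]
ft_force: [-0.1, 0.1, 0.7]
grip_width: 0.05
grip_force: 0.0
time: 26.58
position: [0.6607, 0.0114, 0.2998]
tool_rot: [-0.13, -3.136, -0.0]
ft_force: [0.4, -0.2, -0.1]
grip_width: 0.007
grip_force: 0.0
t=26.57 tx ty tz [-1.5 -0.8 50.8] turn 0.03 yawx 3.059 pos [0.6607 0.0114 0.2998] ft [ 0.4 -0.2 -0.1] w 0.007 j7 1.38
side rect ctr [0.532  0.0194] LW 0.133 0.052 yaw -0.069 lug [0.4793 0.0237] yaw2 -0.086 lug z 0.0343 origin [0.5479 0.0183]
wrist rect ctr [0.5338 0.0214] LW 0.132 0.047 yaw -0.08 lug [0.4821 0.0256] yaw2 -0.086 lug z 0.041 origin [0.5498 0.0202]
```

```bash
python3 -m crank '[{"tx":-1,"ty":-0.5,"tz":14,"turn":0},{"tx":-1,"ty":-0.5,"tz":27,"turn":0},{"tx":-1,"ty":-0.5,"tz":38,"turn":0},{"tx":-1,"ty":-0.5,"tz":48,"turn":0},{"tx":-1,"ty":-0.5,"tz":53,"turn":0}]'
python3 -m crank '[{"tx":0,"ty":0,"tz":2,"turn":0},{"tx":0,"ty":0,"tz":3.5,"turn":0},{"tx":0,"ty":0,"tz":3.5,"turn":0},{"tx":0,"ty":0,"tz":3.5,"turn":0},{"tx":0,"ty":0,"tz":3.5,"turn":0}]'
```

```text
time: 27.3
position: [0.662, 0.0105, 0.2492]
tool_rot: [0.13, 3.138, -0.001]
ft_force: [-6.5, -1.0, 28.6]
grip_width: 0.007
grip_force: 16.6
time: 27.92
position: [0.662, 0.0105, 0.2494]
tool_rot: [0.13, 3.136, -0.001]
ft_force: [-7.6, -1.1, 20.1]
grip_width: 0.009
grip_force: 9.7
```

At the stop and held. I'll let it up and look at the tray before regrasping.

```bash
python3 -m crank '[{"tx":0,"ty":0,"tz":0,"turn":0},{"tx":0,"ty":0,"tz":-10,"turn":0},{"tx":0,"ty":0,"tz":-25,"turn":0},{"tx":0,"ty":0,"tz":-42,"turn":0},{"tx":0,"ty":0,"tz":-56,"turn":0}]'
python3 -m crank '[{"tx":40,"ty":0,"tz":0,"turn":0},{"tx":90,"ty":0,"tz":0,"turn":0},{"tx":140,"ty":0,"tz":0,"turn":0},{"tx":176,"ty":0,"tz":0,"turn":0},{"tx":176,"ty":0,"tz":0,"turn":0}]' 45 25
python3 - <<'E'
from h import *
goal(.4855,.0255,.0330,-.085)
trays('side',(.42,.62,-.06,.1),.008);trays('wrist',(.42,.62,-.06,.1),.008)
im,P=cloud('scene');cv2.imwrite('pics/sc4.png',im[...,::-1])
for r in rects(P,(.6,.72,-.05,.09),(.225,.265),60): print('head',r[0].round(4),*np.round(r[1:4],3))
E
```

```text
time: 28.55
position: [0.6624, 0.0106, 0.3008]
tool_rot: [-0.13, -3.139, 0.0]
ft_force: [0.7, -0.3, 0.6]
grip_width: 0.004
grip_force: 0.0
time: 29.18
position: [0.4854, 0.0254, 0.3011]
tool_rot: [0.129, 3.138, -0.001]
ft_force: [0.3, -0.4, -0.0]
grip_width: 0.47
grip_force: 0.0
t=29.18 tx ty tz [2.000e-01 3.000e-01 2.681e+02] turn 0.03 yawx 3.059 pos [0.4854 0.0254 0.3011] ft [ 0.3 -0.4 -0. ] w 0.47 j7 1.39
side rect ctr [0.5315 0.0214] LW 0.135 0.052 yaw -0.081 lug [0.4788 0.0238] yaw2 -0.037 lug z 0.0413 origin [0.5474 0.0201]
wrist rect ctr [0.5326 0.0226] LW 0.133 0.047 yaw -0.091 lug [0.4804 0.0263] yaw2 -0.057 lug z 0.0411 origin [0.5485 0.0212]
head [0.663  0.0115] 0.042 0.042 0.785
```

```bash
python3 -m crank '[{"tx":1,"ty":0,"tz":60,"turn":0},{"tx":2,"ty":0,"tz":120,"turn":0},{"tx":2,"ty":0,"tz":180,"turn":0},{"tx":2,"ty":0,"tz":235,"turn":0},{"tx":2,"ty":0,"tz":253,"turn":0}]'
python3 -m crank '[{"tx":0,"ty":0,"tz":8,"turn":0},{"tx":0,"ty":0,"tz":15,"turn":0},{"tx":0,"ty":0,"tz":15,"turn":0}]'
python3 -m crank '[{"tx":0,"ty":0,"tz":0,"turn":0},{"tx":0,"ty":0,"tz":0,"turn":0},{"tx":0,"ty":0,"tz":0,"turn":0},{"tx":0,"ty":0,"tz":0,"turn":0},{"tx":0,"ty":0,"tz":0,"turn":0}]' 5 25
python3 -m crank '[{"tx":0,"ty":0,"tz":-4,"turn":0},{"tx":0,"ty":0,"tz":-12,"turn":0},{"tx":0,"ty":0,"tz":-20,"turn":0},{"tx":0,"ty":-15,"tz":-22,"turn":0},{"tx":0,"ty":-35,"tz":-22,"turn":0}]'
python3 -m crank '[{"tx":0,"ty":-25,"tz":0,"turn":0},{"tx":0,"ty":-45,"tz":-5,"turn":0},{"tx":0,"ty":-50,"tz":-25,"turn":0},{"tx":0,"ty":-50,"tz":-60,"turn":0},{"tx":0,"ty":-50,"tz":-95,"turn":0}]'
python3 - <<'E'
from h import *
goal(.5078,-.2175,.15,-.077)
E
```

```text
time: 29.95
position: [0.4829, 0.0252, 0.0432]
tool_rot: [-0.13, -3.132, -0.0]
ft_force: [-0.2, -0.1, 0.5]
grip_width: 0.518
grip_force: 0.0
time: 30.32
position: [0.4857, 0.0253, 0.0328]
tool_rot: [0.13, 3.138, 0.0]
ft_force: [0.1, -0.1, 0.8]
grip_width: 0.521
grip_force: 0.0
time: 30.95
position: [0.4852, 0.0253, 0.0328]
tool_rot: [0.13, 3.139, -0.0]
ft_force: [-0.0, 1.5, 1.7]
grip_width: 0.158
grip_force: 25.0
time: 31.58
position: [0.4823, -0.0106, 0.055]
tool_rot: [0.129, 3.138, -0.001]
ft_force: [0.3, -0.5, -1.0]
grip_width: 0.158
grip_force: 25.0
time: 32.2
position: [0.4774, -0.0608, 0.1504]
tool_rot: [-0.132, -3.138, 0.0]
ft_force: [1.0, -0.4, -1.1]
grip_width: 0.16
grip_force: 25.0
t=32.20 tx ty tz [ -43.5 -153.6    0.4] turn -0.08 yawx 3.057 pos [ 0.4774 -0.0608  0.1504] ft [ 1.  -0.4 -1.1] w 0.16 j7 1.55
```

```bash
python3 -m crank '[{"tx":-8,"ty":-25,"tz":0,"turn":-0.1},{"tx":-18,"ty":-60,"tz":0,"turn":-0.1},{"tx":-28,"ty":-95,"tz":0,"turn":-0.1},{"tx":-38,"ty":-130,"tz":0,"turn":-0.1},{"tx":-43.5,"ty":-150,"tz":0,"turn":-0.1}]'
python3 -m crank '[{"tx":0,"ty":-2,"tz":0,"turn":0},{"tx":0,"ty":-2,"tz":0,"turn":0}]'
python3 - <<'E'
from h import *
goal(.5078,-.2175,.038,-.077)
for c in ['wrist','side']:
    im,P=cloud(c)
    for r in rects(P,(.48,.64,-.39,-.27),(.034,.054),100): print(c,r[0].round(4),*np.round(r[1:4],3))
    if c=='wrist': cv2.imwrite('pics/w5.png',im[...,::-1])
    print([(np.round(r['xyz'],3).tolist(),round(r['confidence'],2)) for r in ctrl.mark_of(c,'tray1')])
E
```

```text
time: 32.83
position: [0.5082, -0.2156, 0.1495]
tool_rot: [-0.121, -3.139, 0.001]
ft_force: [0.2, -0.1, -1.2]
grip_width: 0.159
grip_force: 25.0
time: 33.08
position: [0.5087, -0.2131, 0.1494]
tool_rot: [-0.115, -3.139, -0.002]
ft_force: [0.1, 1.0, -1.9]
grip_width: 0.159
grip_force: 25.0
t=33.08 tx ty tz [  0.5  -4.5 111.4] turn 0.05 yawx 3.069 pos [ 0.5087 -0.2131  0.1494] ft [ 0.1  1.  -1.9] w 0.159 j7 1.84
wrist [ 0.5248 -0.3881] 0.089 0.007 -0.08
wrist [ 0.524  -0.3241] 0.087 0.047 -0.059
[([0.572, -0.217, 0.126], 0.96), ([0.564, -0.327, 0.016], 0.94)]
side [ 0.5515 -0.3222] 0.142 0.121 -0.104
[([0.565, -0.329, 0.012], 0.9), ([0.571, -0.217, 0.126], 0.5)]
```

View pics/w5.png

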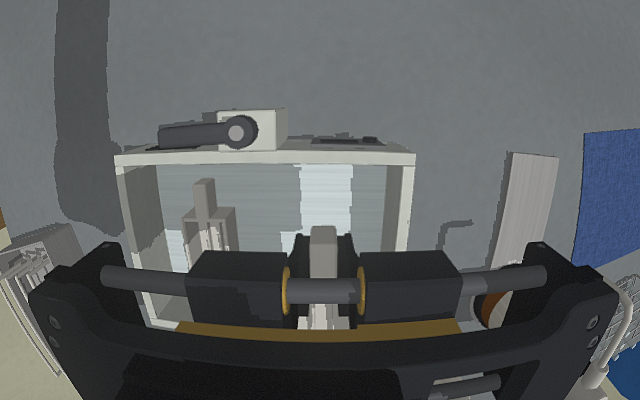

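Tray A stands in the box (lug at (205,195)); tray B's lug, held at (323,240), is over the free half. Lowering B.

```bash
python3 -m crank '[{"tx":0.5,"ty":-2,"tz":20,"turn":0},{"tx":0.5,"ty":-3,"tz":45,"turn":0},{"tx":0.5,"ty":-3,"tz":70,"turn":0},{"tx":0.5,"ty":-3,"tz":95,"turn":0},{"tx":0.5,"ty":-3,"tz":107,"turn":0}]'
python3 -m crank '[{"tx":0,"ty":0,"tz":2.5,"turn":0},{"tx":0,"ty":0,"tz":5,"turn":0},{"tx":0,"ty":0,"tz":5,"turn":0}]'
python3 -m crank '[{"tx":0,"ty":0,"tz":0,"turn":0},{"tx":0,"ty":0,"tz":0,"turn":0},{"tx":0,"ty":0,"tz":0,"turn":0}]' 40
python3 -m crank '[{"tx":0,"ty":0,"tz":-20,"turn":0},{"tx":0,"ty":0,"tz":-70,"turn":0},{"tx":0,"ty":0,"tz":-130,"turn":0},{"tx":0,"ty":0,"tz":-190,"turn":0},{"tx":0,"ty":0,"tz":-250,"turn":0}]'
python3 -m crank '[{"tx":0,"ty":-25,"tz":-50,"turn":0},{"tx":0,"ty":-50,"tz":-60,"turn":0},{"tx":0,"ty":-50,"tz":-60,"turn":0}]' 0
python3 - <<'E'
from h import *
goal(.5078,-.2175,.038,-.077)
for c in ['wrist','side']:
    im,P=cloud(c)
    for r in rects(P,(.48,.64,-.38,-.16),(.034,.054),100): print(c,r[0].round(4),*np.round(r[1:4],3))
    cv2.imwrite(f'pics/{c}6.png',im[...,::-1])
    for q in ['tray1','lid_edge','lid_hinge','turnbutton_tip','foam_rack']: print(q,[(np.round(r['xyz'],3).tolist(),round(r['confidence'],2)) for r in ctrl.mark_of(c,q)][:3])
E
```

```text
time: 33.9
position: [0.5074, -0.2164, 0.0413]
tool_rot: [-0.115, -3.138, -0.001]
ft_force: [-0.5, 1.1, -0.5]
grip_width: 0.157
grip_force: 25.0
time: 34.28
position: [0.5087, -0.2176, 0.0383]
tool_rot: [0.116, 3.138, -0.001]
ft_force: [0.4, -0.3, -1.2]
grip_width: 0.161
grip_force: 25.0
time: 34.65
position: [0.5084, -0.2175, 0.0379]
tool_rot: [0.117, 3.139, -0.0]
ft_force: [-0.2, -0.2, 0.2]
grip_width: 0.402
grip_force: 0.0
time: 35.28
position: [0.5078, -0.2173, 0.2898]
tool_rot: [0.116, 3.139, -0.0]
ft_force: [-0.1, -0.5, 0.0]
grip_width: 0.457
grip_force: 0.0
time: 35.65
position: [0.5039, -0.2696, 0.3486]
tool_rot: [0.123, 3.138, -0.003]
ft_force: [-0.3, 0.5, -0.6]
grip_width: 0.203
grip_force: 0.0
t=35.65 tx ty tz [  0.7  52.8 310.5] turn -0.01 yawx 3.063 pos [ 0.5039 -0.2696  0.3486] ft [-0.3  0.5 -0.6] w 0.203 j7 1.94
wrist [ 0.5561 -0.2637] 0.22 0.141 1.481
tray1 [([0.575, -0.222, 0.018], 0.66)]
lid_edge []
lid_hinge [([0.632, -0.284, 0.073], 0.84), ([0.574, -0.227, 0.015], 0.31)]
turnbutton_tip [([0.432, -0.319, 0.1], 0.94)]
foam_rack []
side [ 0.5555 -0.2636] 0.22 0.142 1.478
tray1 [([0.571, -0.221, 0.014], 0.93), ([0.563, -0.329, 0.016], 0.84)]
lid_edge [([0.662, -0.279, 0.248], 0.69), ([0.659, 0.01, -0.001], 0.47), ([0.572, -0.224, 0.01], 0.33)]
lid_hinge [([0.635, -0.28, 0.07], 0.88)]
turnbutton_tip [([0.435, -0.317, 0.099], 0.43)]
foam_rack []
```

View pics/wrist6.png

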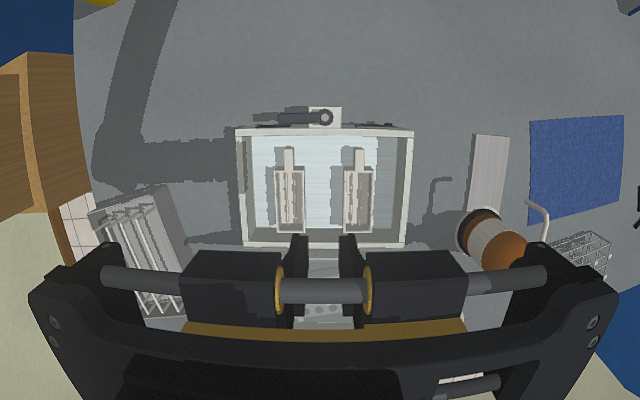

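Both trays stand flat in the box (troughs at (290,195) and (358,195)). Now moving over and behind the lid.

```bash
python3 -m crank '[{"tx":-45,"ty":0,"tz":0,"turn":0},{"tx":-95,"ty":0,"tz":0,"turn":0},{"tx":-145,"ty":0,"tz":0,"turn":0},{"tx":-191,"ty":0,"tz":0,"turn":0},{"tx":-191,"ty":0,"tz":0,"turn":0}]' 0
python3 -m crank '[{"tx":0,"ty":0,"tz":40,"turn":0},{"tx":0,"ty":0,"tz":80,"turn":0},{"tx":0,"ty":0,"tz":108,"turn":0},{"tx":0,"ty":0,"tz":108,"turn":0}]'
python3 - <<'E'
from h import *
goal(.694,-.284,.239,-.077)
E
```

```text
time: 36.88
position: [0.6975, -0.28, 0.3423]
tool_rot: [-0.112, -3.135, -0.005]
ft_force: [-0.1, 0.4, -0.1]
grip_width: 0.007
grip_force: 0.0
time: 37.38
position: [0.6927, -0.2813, 0.2373]
tool_rot: [-0.117, -3.134, -0.002]
ft_force: [0.2, 0.1, 1.0]
grip_width: 0.009
grip_force: 0.0
t=37.38 tx ty tz [-1.4 -2.6 -1.7] turn 0.03 yawx 3.067 pos [ 0.6927 -0.2813  0.2373] ft [0.2 0.1 1. ] w 0.009 j7 1.83
```

```bash
python3 -m crank '[{"tx":38,"ty":0,"tz":0,"turn":0},{"tx":78,"ty":0,"tz":1,"turn":0},{"tx":115,"ty":0,"tz":13,"turn":0},{"tx":152,"ty":0,"tz":33,"turn":0},{"tx":182,"ty":0,"tz":60,"turn":0}]'
python3 - <<'E'
from h import *
goal(.5447-.065,-.2725+.005,.1,-.077)
im,P=cloud('side');cv2.imwrite('pics/s7.png',cv2.resize(im[150:400,200:520,::-1],None,fx=2,fy=2))
E
```

```text
time: 38.0
position: [0.5142, -0.2687, 0.1832]
tool_rot: [0.117, 3.132, -0.005]
ft_force: [1.4, -0.8, 1.3]
grip_width: 0.006
grip_force: 0.7
t=38.00 tx ty tz [35.2 -1.2 82.9] turn 0.03 yawx 3.067 pos [ 0.5142 -0.2687  0.1832] ft [ 1.4 -0.8  1.3] w 0.006 j7 1.93
```

View pics/s7.png

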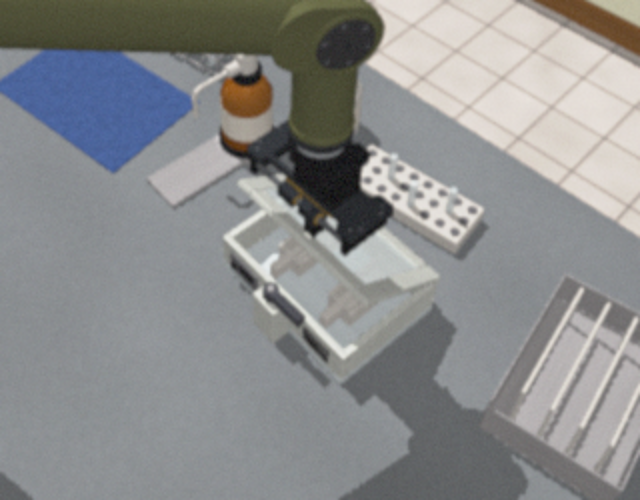

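The lid is about half over, its edge running from (245,185) to (360,300), with both trays undisturbed beneath it. Continuing the arc and pressing down.

```bash
python3 -m crank '[{"tx":20,"ty":0,"tz":30,"turn":0},{"tx":31,"ty":0,"tz":60,"turn":0},{"tx":34,"ty":0,"tz":76,"turn":0},{"tx":34,"ty":0,"tz":84,"turn":0},{"tx":34,"ty":0,"tz":86,"turn":0}]'
python3 -m crank '[{"tx":0,"ty":0,"tz":0,"turn":0},{"tx":0,"ty":0,"tz":2,"turn":0},{"tx":0,"ty":0,"tz":2,"turn":0}]'
```

```text
time: 38.67
position: [0.4797, -0.2659, 0.099]
tool_rot: [-0.117, -3.138, 0.0]
ft_force: [-14.2, 6.3, 35.4]
grip_width: 0.005
grip_force: 17.8
time: 39.05
position: [0.4797, -0.2659, 0.0989]
tool_rot: [-0.117, -3.139, 0.001]
ft_force: [-16.9, 8.0, 38.4]
grip_width: 0.006
grip_force: 19.3
```

```bash
python3 -m crank '[{"tx":0,"ty":0,"tz":-20,"turn":0},{"tx":0,"ty":0,"tz":-50,"turn":0},{"tx":0,"ty":0,"tz":-90,"turn":0},{"tx":20,"ty":-20,"tz":-90,"turn":0},{"tx":50,"ty":-42,"tz":-90,"turn":0}]'
python3 -m crank '[{"tx":15,"ty":0,"tz":0,"turn":0},{"tx":26,"ty":0,"tz":0,"turn":0},{"tx":26,"ty":0,"tz":0,"turn":0}]'
python3 - <<'E'
from h import *
c=np.array([.5447,-.2725]);a=-.077;M=np.array([[np.cos(a),-np.sin(a)],[np.sin(a),np.cos(a)]])
goal(*(c+M@[-.141,-.042]),.107,a)
for cam in ['side','scene']:
    im,P=cloud(cam)
    for x,y in [(-.078,.06),(-.078,-.09),(.075,.06),(-.05,.112),(0,.112)]:
        w=c+M@[x,y];k=np.hypot(P[...,0]-w[0],P[...,1]-w[1])<.006;print(cam,(x,y),k.sum(),np.round(np.nanmedian(P[k][:,2]),4) if k.any() else '')
    for q in ['lid_edge','turnbutton_tip','turnbutton_pivot']: print(q,[(np.round(r['xyz'],3).tolist(),round(r['confidence'],2)) for r in ctrl.mark_of(cam,q)][:2])
    if cam=='side': cv2.imwrite('pics/s8.png',cv2.resize(im[150:400,200:520,::-1],None,fx=2,fy=2))
E
```

```text
time: 39.67
position: [0.4283, -0.3043, 0.1839]
tool_rot: [0.112, 3.136, -0.003]
ft_force: [-0.9, -0.8, -0.6]
grip_width: 0.005
grip_force: 0.0
time: 40.05
position: [0.401, -0.301, 0.182]
tool_rot: [0.115, 3.139, -0.0]
ft_force: [0.6, 0.2, -0.8]
grip_width: 0.008
grip_force: 0.0
t=40.05 tx ty tz [-0.  -2.5 75. ] turn 0.04 yawx 3.068 pos [ 0.401 -0.301  0.182] ft [ 0.6  0.2 -0.8] w 0.008 j7 2.09
side (-0.078, 0.06) 0 
side (-0.078, -0.09) 17 0.0799
side (0.075, 0.06) 12 0.0796
side (-0.05, 0.112) 0 
side (0, 0.112) 0 
lid_edge []
turnbutton_tip [([0.433, -0.316, 0.1], 0.57)]
turnbutton_pivot [([0.438, -0.264, 0.098], 0.55)]
scene (-0.078, 0.06) 9 0.0821
scene (-0.078, -0.09) 6 0.0815
scene (0.075, 0.06) 13 0.0805
scene (-0.05, 0.112) 8 0.0825
scene (0, 0.112) 15 0.0818
lid_edge [([0.45, -0.271, 0.08], 0.71)]
turnbutton_tip [([0.436, -0.317, 0.099], 0.49), ([0.562, 0.021, 0.121], 0.27)]
turnbutton_pivot [([0.437, -0.264, 0.099], 0.72)]
```

View pics/s8.png

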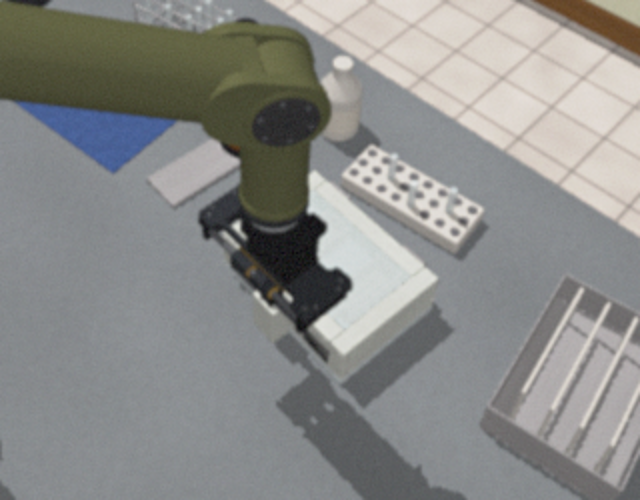

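The lid is flat and shut in the picture (panel centred at about (370,270)), and its top reads 0.080 m. Now the turnbutton.

```bash
python3 -m crank '[{"tx":0,"ty":-2.5,"tz":25,"turn":0},{"tx":0,"ty":-2.5,"tz":50,"turn":0},{"tx":0,"ty":-2.5,"tz":70,"turn":0},{"tx":0,"ty":-2.5,"tz":75,"turn":0},{"tx":0,"ty":-2.5,"tz":75,"turn":0}]'
python3 - <<'E'
from h import *
goal(.4011,-.3035,.107,-.077)
E
```

```text
time: 41.08
position: [0.4006, -0.3042, 0.1067]
tool_rot: [0.116, 3.139, 0.0]
ft_force: [0.3, 0.1, -0.2]
grip_width: 0.0
grip_force: 0.0
t=41.08 tx ty tz [-0.5  0.8 -0.3] turn 0.03 yawx 3.067 pos [ 0.4006 -0.3042  0.1067] ft [ 0.3  0.1 -0.2] w 0.0 j7 2.1
```

```bash
python3 -m crank '[{"tx":-18,"ty":0,"tz":0,"turn":0},{"tx":-26,"ty":-3,"tz":0,"turn":0},{"tx":-33,"ty":-5,"tz":0,"turn":0},{"tx":-41,"ty":-5,"tz":0,"turn":0},{"tx":-49,"ty":-5,"tz":0,"turn":0}]'
python3 -m crank '[{"tx":-8,"ty":4,"tz":0,"turn":0},{"tx":-15,"ty":8,"tz":0,"turn":0},{"tx":-22,"ty":16,"tz":0,"turn":0},{"tx":-28,"ty":25,"tz":0,"turn":0},{"tx":-28,"ty":27,"tz":0,"turn":0}]'
python3 - <<'E'
from h import *
goal(.4785,-.291,.107,-.077)
for cam in ['side','scene','wrist']:
    ctrl.get_image(cam); print([(np.round(r['xyz'],3).tolist(),round(r['confidence'],2)) for r in ctrl.mark_of(cam,'turnbutton_tip')][:2])
E
```

```text
time: 41.7
position: [0.4492, -0.313, 0.1065]
tool_rot: [-0.117, -3.139, 0.0]
ft_force: [-2.5, -0.1, 0.8]
grip_width: 0.006
grip_force: 0.9
time: 42.32
position: [0.4804, -0.2869, 0.1069]
tool_rot: [0.113, 3.137, -0.001]
ft_force: [1.4, -1.6, -0.4]
grip_width: 0.005
grip_force: 0.7
t=42.33 tx ty tz [ 1.6 -4.2 -0.1] turn 0.05 yawx 3.069 pos [ 0.4804 -0.2869  0.1069] ft [ 1.4 -1.6 -0.4] w 0.005 j7 1.99
[([0.492, -0.269, 0.102], 0.71)]
[([0.495, -0.27, 0.096], 0.57), ([0.548, 0.28, -0.003], 0.16)]
[]
```

```bash
python3 -m crank '[{"tx":0,"ty":2,"tz":0,"turn":0},{"tx":0,"ty":4,"tz":0,"turn":0},{"tx":0,"ty":6,"tz":0,"turn":0},{"tx":0,"ty":6,"tz":0,"turn":0}]'
```

```text
time: 43.12
position: [0.4795, -0.2829, 0.1068]
tool_rot: [0.117, 3.138, -0.003]
ft_force: [1.9, -4.3, -2.0]
grip_width: 0.007
grip_force: 2.0
```

```bash
python3 -m crank '[{"tx":0,"ty":2,"tz":0,"turn":0},{"tx":0,"ty":4,"tz":0,"turn":0},{"tx":0,"ty":4,"tz":0,"turn":0}]'
python3 -m crank '[{"tx":0,"ty":-8,"tz":0,"turn":0},{"tx":0,"ty":-16,"tz":-10,"turn":0},{"tx":0,"ty":-16,"tz":-60,"turn":0},{"tx":0,"ty":-16,"tz":-120,"turn":0},{"tx":0,"ty":-16,"tz":-180,"turn":0}]'
python3 -m crank '[{"tx":0,"ty":-40,"tz":-50,"turn":0},{"tx":0,"ty":-40,"tz":-50,"turn":0},{"tx":0,"ty":-40,"tz":-50,"turn":0}]'
python3 - <<'E'
from h import *
c=np.array([.5447,-.2725]);a=-.077;M=np.array([[np.cos(a),-np.sin(a)],[np.sin(a),np.cos(a)]])
goal(.4785,-.291,.107,-.077)
for cam in ['side','scene','wrist']:
    im,P=cloud(cam)
    for q in ['turnbutton_tip','turnbutton_pivot','lid_edge','plunger_top']: print(cam,q,[(np.round(r['xyz'],3).tolist(),round(r['confidence'],2)) for r in ctrl.mark_of(cam,q)][:1])
    for r in rects(P,(.41,.52,-.34,-.2),(.092,.108),60): print('bar',r[0].round(4),*np.round(r[1:4],3))
    for x,y in [(-.078,.06),(-.078,-.09),(.075,.06)]:
        w=c+M@[x,y];k=np.hypot(P[...,0]-w[0],P[...,1]-w[1])<.006;print((x,y),np.round(np.nanmedian(P[k][:,2]),4) if k.any() else '')
cv2.imwrite('pics/w9.png',im[...,::-1])
E
```

```text
time: 43.5
position: [0.4795, -0.2826, 0.107]
tool_rot: [0.12, 3.137, -0.01]
ft_force: [1.7, -10.7, -5.5]
grip_width: 0.004
grip_force: 5.5
time: 44.12
position: [0.4782, -0.2931, 0.289]
tool_rot: [0.115, 3.139, 0.002]
ft_force: [0.6, -0.1, 0.4]
grip_width: 0.006
grip_force: 0.0
time: 44.5
position: [0.4753, -0.333, 0.3363]
tool_rot: [-0.116, -3.139, -0.002]
ft_force: [0.1, 0.7, 0.2]
grip_width: 0.004
grip_force: 0.0
t=44.50 tx ty tz [-1.000e-01  4.180e+01  2.294e+02] turn 0.04 yawx 3.068 pos [ 0.4753 -0.333   0.3363] ft [0.1 0.7 0.2] w 0.004 j7 2.07
side turnbutton_tip [([0.491, -0.271, 0.101], 0.44)]
side turnbutton_pivot [([0.436, -0.267, 0.1], 0.88)]
side lid_edge [([0.454, -0.262, 0.079], 0.89)]
side plunger_top [([0.66, 0.012, 0.251], 0.46)]
bar [ 0.461 -0.265] 0.071 0.023 0.0
(-0.078, 0.06) 0.0792
(-0.078, -0.09) 0.5006
(0.075, 0.06) 
scene turnbutton_tip [([0.496, -0.266, 0.099], 0.51)]
scene turnbutton_pivot [([0.436, -0.266, 0.104], 0.68)]
scene lid_edge [([0.451, -0.271, 0.081], 0.96)]
scene plunger_top [([0.661, 0.007, 0.255], 0.74)]
bar [ 0.4663 -0.2612] 0.069 0.02 -0.025
(-0.078, 0.06) 0.0825
(-0.078, -0.09) 0.0814
(0.075, 0.06) 0.0819
wrist turnbutton_tip [([0.49, -0.269, 0.1], 0.63)]
wrist turnbutton_pivot [([0.438, -0.265, 0.101], 0.8)]
wrist lid_edge [([0.454, -0.262, 0.077], 0.76)]
wrist plunger_top []
bar [ 0.4618 -0.2635] 0.069 0.023 0.0
(-0.078, 0.06) 0.0791
(-0.078, -0.09) 0.079
(0.075, 0.06)
```

View pics/w9.png

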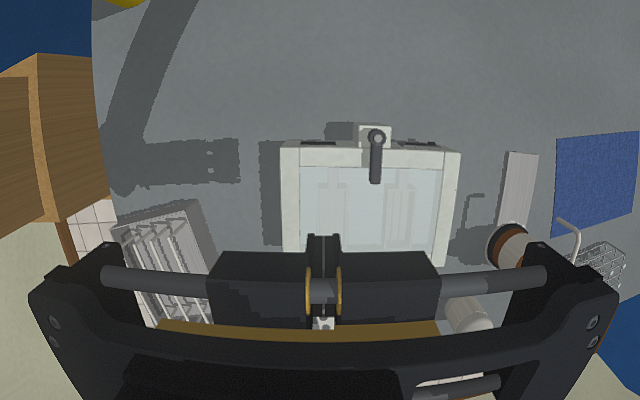

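The bar points from (377,135) over the shut lid to (375,180), and it reached its stop (10 N with no further motion). Both trays show under the pane at (330,205) and (400,205). Handing in.

```bash
python3 -c "
from bench import ctrl
print(ctrl.close_job())"
```

```text
the job is handed in; nothing more can be done
None
```

I dosed the two trays present in left-to-right order and stood them flat in the incubator, then shut the lid, swung the turnbutton to its stop and handed the job in; no verdict was returned.

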